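# Hang up the vise key and shut the guard

### The job

Pull the red T-handled key up out of the small vise on the cross-slide and hang it upright on the free hook, the one marked by the red clip, with its handle bar lying across the two prongs and its shaft hanging between them. Then swing the clear guard down over the vise until it is fully shut. Do not knock the tools hanging on the neighbouring hooks or disturb the other loose things on the bench.

Things in the scene. Friction and masses are not known exactly. Their poses are not given: they have to be found in the camera images.
- key_red: Red T-key, loose, 0.06 to 0.11 kg. Handle bar 80 long, 16 wide, 18 mm high; under it a collar 11 mm across, 12 deep, and a steel shaft 6 mm thick to 115 mm below the underside. Origin: middle of the handle's underside; x along the bar, y across, z up. Starts upright in a 20 mm deep socket (leans a little), underside 172 mm above the bench; 25 mm up frees it, 40 mm clears the well's walls.
- clip: Red clip on the rail (22 x 36 mm, fixed) marking the free hook. Its origin is off the clip, at the hook's seat: midway between the two prongs, level with their tops, 42 mm in front of the rail's axis, 168 mm above the bench: where the middle of the handle's underside should rest. x from the seat back to the rail, y along the rail (so the hung bar lies along y), z up.
- rack: Fixed rack: rail 12 mm thick, 540 mm long along y, axis 165 mm above the bench. Five hooks 105 mm apart (25 mm between bar ends), each two prongs 6 mm thick, 50 mm apart centre to centre, tops 168 mm up, running to -x from the rail, tips upturned to 80 mm from the rail's axis, 14 mm above the prong tops; open below. Origin: on the bench under the rail's middle.
- key_blue: Hanging T-key, blue handle bar 80 x 16 x 18 mm, steel shaft 130 mm long, 8 mm thick; loose. Origin: middle of the handle's underside, x along the bar, z up. Leave it hanging.
- key_green: Hanging T-key, green handle bar 80 x 16 x 18 mm, steel shaft 100 mm long, 5 mm thick; loose. Origin: middle of the handle's underside, x along the bar, z up. Leave it hanging.
- key_yellow: Hanging T-key, yellow handle bar 80 x 16 x 18 mm, steel shaft 120 mm long, 7 mm thick; loose. Origin: middle of the handle's underside, x along the bar, z up. Leave it hanging.
- hammer: Small hanging hammer, brass head 80 mm long and 18 mm thick, wooden handle 140 mm long, 13 mm thick; loose. Origin: middle of the head's underside, x along the head, z up. Leave it hanging.
- stage: Fixed cross-slide with an open vise well: 140 mm (x) by 130 mm (y), walls 5 mm, rim 88 mm above the bench. Key's socket at x = -22 mm, y = 0 in a block whose top is 77 mm above the bench. Hand wheels stick out to -x (147 mm) and +y (134 mm). Origin: on the bench under the well's middle; x points to the guard's hinge, z up.
- guard (a joint): Guard angle, rad: 0 shut, flat on the well's rim; 1.57 upright; stop at 1.9. Starts 1.55 to 1.75. Stiff hinge (0.14 N m): it stays where left; 1 to 3 N at the free edge moves it. Axis along the stage's y; shutting, the free edge comes over from +x to the stage's -x side and down.
- guard_hinge (a point): Point on the guard's hinge axis, at the middle of the well's far (stage +x) rim, 88 mm above the bench.
- guard_edge (a point): Middle of the guard's free edge, on its outer face (the top when shut), 136 mm from the hinge axis, 7 mm out from the inner face. The guard is a clear plate in a grey frame, 140 mm long from the hinge, 130 mm wide, 5 to 7 mm thick, without handle: push its outer face near the free edge.
- jar: Amber jar, 44 mm across, 50 mm high, loose bystander; origin under its middle.
- bit_case: Grey drill-bit case, 60 x 90 x 22 mm, loose bystander; origin under its middle.
- weight: Brass weight, 36 mm across, 30 mm high, loose bystander; origin under its middle.
- oil: White oil bottle, 40 mm across, 90 mm high, loose bystander; origin under its middle.

How it is judged:
By the outcome, as a careful person would: the job done as asked, in the order asked, and still so for the second after the job is handed in, with the robot touching nothing.
It also fails if it takes over 64 s, if anything falls off the work surface, if the arm or the gripper's body presses on something with over 40 N, if the wrist force passes 120 N, or if a joint passes its speed limit or range.

### The arm

A 6-joint arm with a two-finger parallel gripper is mounted at the origin on the work surface. World frame = base frame: x ahead of the robot, y to its left, z up, the work surface at z = 0. Lengths are in mm, angles in rad, forces in N, time in s.
With the tool pointing down it reaches from about 350 to 775 mm from the base axis. Payload 7.3 kg.
Tool frame: the origin (TCP) lies between the finger pads; the fingertips stand 25 mm ahead of it and the grasp point (between the pads) lies 6 mm ahead of it; z points along the fingers, y is the line along which they close (so a half turn about z gives the same grasp; the last joint's range is limited). The gripper opens to 92 mm and grips with 3 to 60 N. Pads are 19 mm wide; open, the fingers measure 130 mm over their backs; the gripper's body (75 mm by 190 mm) begins 47 mm behind the grasp point.
Start: joints at [-1.427, 0.342, 1.524, -0, 1.275, -0.146], TCP at [150.046, -503.119, 251.741] pointing down, gripper open.
Joint ranges: [-2.53, 2.53], [-0.77, 2.02], [0.04, 2.7], [-1, 4.14], [0.28, 2.66], [-3.11, 3.11]. Speed limits (rad/s): [2.57, 2.57, 3.14, 3.14, 3.14, 3.14].

### API

Orientations are given as [roll, pitch, yaw] about the fixed x, y, z axes, in that order (R = Rz(yaw) Ry(pitch) Rx(roll)).
In Python, from plant import bot gives the robot as it stands.
- The arm moves only by the tool play_rows, never from a script. Its argument "commands" is a list of rows, each an object of numbers: "x", "y", "z": the shift along the tool's x, y, z in m; "twist": the turn about the tool's z in degrees. In form: [{"x": .., "y": .., "z": .., "twist": ..}, ...]. A call has exactly 8 rows; each row is the pose to reach, as a shift and turn from the pose commanded when the call began, along the tool's axes at that moment; what a row does not reach only later rows make up. A row lasts 1/10 s, in which the tool goes at most 50 mm and 8.59 degrees, less where a joint would pass 70% of its speed; a pose out of reach is approached as far as the arm can. A call with a gripper value outside its range is refused whole. "jaw" is the closure, from 0 (fully open) to 1 (shut), set as the call begins (left out, the last holds). The fingers move at their own pace and stop on an object; the grip force is fixed at half the most. Time passes only in rows, so rows that repeat a pose let the fingers close, or fill a call up. It gives the time, the measured TCP pose, the force, the opening and the grip force at its end, in the units of the state.
- bot.get_obs(): the state, without advancing time (a new reading comes with each control period).
- bot.capture(name): name is "scene" or "top"; returns a dict with "pixels" (384x512x3 uint8, red, green, blue), "fx", "fy", "cx", "cy" (pixels), "eye" and "rotation" of the camera in the world. Camera axes: x right, y down, z forward; pixel columns grow to the right and rows downward; lengths in mm; the calibration is good to about 2 mm. A picture is of the moment at which its call begins. There is no depth.
- bot.close_job(): hands the job in; it is judged then, once.
The state is a dict: "time": time; "joint_positions": joint angles; "dq": joint speeds; "tau": joint torques, N m; "tool_pos": TCP position; "tcp_rot": TCP orientation; "contact_force": force on the tool from outside, world axes, zero at the start; "moment": the same for the moment, N m; "grip_width": finger opening in mm; "finger_force": force on a finger pad.
Only numpy, scipy, OpenCV 4.12 (cv2) and the standard library are available. Lean on these libraries where they do the work, as an engineer would, in place of code of your own. Each camera call takes 0.05 s, during which the arm holds its last target. There are 200 camera calls.

## Working session

There is one attempt and no reset: what is moved stays moved. The work goes in short steps, Python scripts to look and compute and a tool call to move; the robot and the scene stay as the last step left them, time stands still between calls to the robot, and variables do not carry over. Pictures are saved under pics/ and viewed, at most 13 in all, crops included, and the job is handed in when it is done.

Besides the shell and the picture viewer there is one more tool, called after "Emit:" as name([rows], argument=value, ...), one row to a line, values as JSON. play_rows: Moves the arm, as the interface text tells. Its arguments: {"type":"object","properties":{"commands":{"type":"array"},"jaw":{"type":"number"}},"required":["commands"]}

```bash
mkdir -p pics; python3 - <<'E'
from plant import bot
import cv2,numpy as np
for n in("scene","top"):
    c=bot.capture(n); cv2.imwrite(f"pics/{n}0.png",c["pixels"][:,:,::-1]); np.savez(f"pics/{n}0.npz",**c)
    print(n,c["fx"],c["fy"],c["cx"],c["cy"],c["eye"],np.round(c["rotation"],4).tolist())
o=bot.get_obs();print(o)
E
```

```text
scene 418.41867590245045 418.41867590245045 260.50925322247474 191.06835108587867 [775.66029959 395.1970242  964.11322441] [-2.5662, 0.0084, 2.6384]
top 397.6607104042316 397.6607104042316 257.0109024118173 185.62110617048052 [ 377.19138153  -69.53771919 1343.0886659 ] [-3.0204, -0.0026, -1.5669]
{'time': 0.1, 'joint_positions': array([-1.42699344e+00,  3.42641059e-01,  1.52494142e+00,  5.66347128e-06,
        1.27539665e+00, -1.45968455e-01]), 'dq': array([ 7.68417341e-04, -1.51131417e-03, -2.13104963e-03,  3.61453395e-05,
        9.42727129e-04, -8.58519320e-04]), 'tau': array([ 2.36077285e-03, -4.32000947e+01, -2.44695389e+01,  7.19437050e-02,
        5.26010105e-02, -6.09700442e-05]), 'tool_pos': array([ 149.99977234, -502.76343657,  251.11370223]), 'tcp_rot': array([-3.14022170e+00, -2.07022937e-04,  2.89769553e-01]), 'contact_force': array([ 0.596859  ,  0.22316863, -0.13854037]), 'moment': array([0.03320776, 0.02896998, 0.01553495]), 'finger_force': 0.0, 'grip_width': 91.40288821664558}
```

View pics/scene0.png

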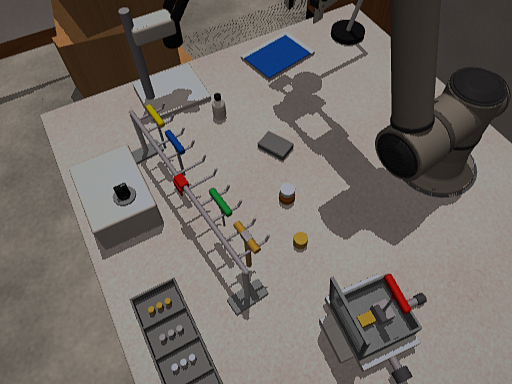

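View pics/top0.png

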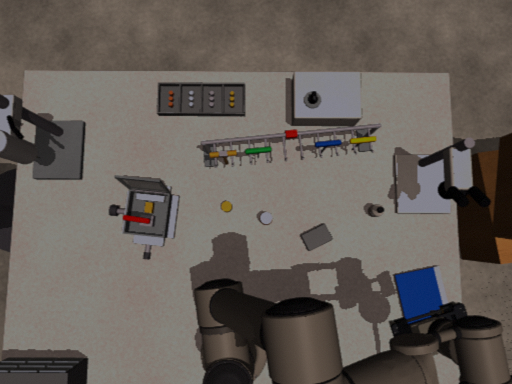

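The scene view shows the vise at about (375,320), with the red key at (398,293), the upright guard at (345,315), the red clip at (181,182) and the rack running from (135,115) to (247,268). In the top view the key is at (137,219), the clip at (291,134) and the guard at (145,185). Next I'll measure.

```bash
cat > h.py <<'E'
import numpy as np,cv2
from scipy.spatial.transform import Rotation as R
def load(f): return dict(np.load(f))
def proj(c,P):
    p=(np.atleast_2d(P)-c["eye"])@R.from_euler("xyz",c["rotation"]).as_matrix()
    return np.c_[c["fx"]*p[:,0]/p[:,2]+c["cx"],c["fy"]*p[:,1]/p[:,2]+c["cy"]]
def onz(c,uv,z):
    uv=np.atleast_2d(uv).astype(float)
    d=np.c_[(uv[:,0]-c["cx"])/c["fx"],(uv[:,1]-c["cy"])/c["fy"],np.ones(len(uv))]@R.from_euler("xyz",c["rotation"]).as_matrix().T
    return c["eye"]+d*((z-c["eye"][2])/d[:,2])[:,None]
def mask(c,lo,hi,box):
    h=cv2.cvtColor(c["pixels"],cv2.COLOR_RGB2HSV); m=cv2.inRange(h,lo,hi)
    if lo[0]==0: m|=cv2.inRange(h,(172,lo[1],lo[2]),(180,255,255))
    o=np.zeros_like(m);x0,y0,x1,y1=box;o[y0:y1,x0:x1]=m[y0:y1,x0:x1];return o
def line(m):
    v,u=np.nonzero(m);p=np.c_[u,v].astype(float);c=p.mean(0);w,V=np.linalg.eigh(np.cov((p-c).T))
    t=(p-c)@V[:,1];return c,c+V[:,1]*t.min(),c+V[:,1]*t.max(),len(p)
E
python3 - <<'E'
from h import *
t,s=load("pics/top0.npz"),load("pics/scene0.npz")
print("base",proj(t,[0,0,0]),proj(s,[0,0,0]))
for n,c,b,z in(("key",t,(100,190,180,240),188),("key",s,(370,265,430,320),181),("clip",t,(275,120,305,145),175),("clip",s,(165,165,200,200),165)):
    l=line(mask(c,(0,150,60),(8,255,255),b)); print(n,[np.round(x,1) for x in l],np.round(onz(c,l[:3],z),1).tolist())
def up(c,x0,y0,x1,y1,f,n): cv2.imwrite(n,cv2.resize(c["pixels"][y0:y1,x0:x1,::-1],None,fx=f,fy=f,interpolation=cv2.INTER_CUBIC))
a=cv2.resize(t["pixels"][165:265,95:195,::-1],(400,400),interpolation=2)
b=cv2.resize(s["pixels"][265:384,310:430,::-1],(400,400),interpolation=2)
cv2.imwrite("pics/st.png",np.hstack([a,b]))
a=cv2.resize(t["pixels"][115:175,195:395,::-1],(800,240),interpolation=2)
b=cv2.resize(s["pixels"][95:315,115:275,::-1],None,fx=2,fy=1.6,interpolation=2)
b=cv2.copyMakeBorder(b,0,0,0,800-b.shape[1],0)
cv2.imwrite("pics/rk.png",np.vstack([a,b]))
E
```

```text
base [[233.98475034 351.3451897 ]] [[434.19567342 162.4515233 ]]
key [array([135.9, 218.8]), array([149.2, 220.7]), array([122.9, 216.9]), np.int64(143)] [[419.7, 278.0, 188.0], [414.3, 239.5, 188.0], [425.0, 316.1, 188.0]]
key [array([397.6, 293.3]), array([386.8, 274. ]), array([407.9, 311.6]), np.int64(337)] [[419.3, 280.3, 181.0], [412.9, 239.0, 181.0], [425.1, 317.5, 181.0]]
clip [array([290.9, 133.4]), array([296.8, 132.9]), array([285.2, 133.9]), np.int64(86)] [[678.1, -173.4, 175.0], [679.7, -191.2, 175.0], [676.5, -156.1, 175.0]]
clip [array([179.8, 181.2]), array([178.6, 173.2]), array([181.7, 195. ]), np.int64(155)] [[681.8, -177.1, 165.0], [675.3, -199.4, 165.0], [692.7, -139.7, 165.0]]
```

View pics/st.png

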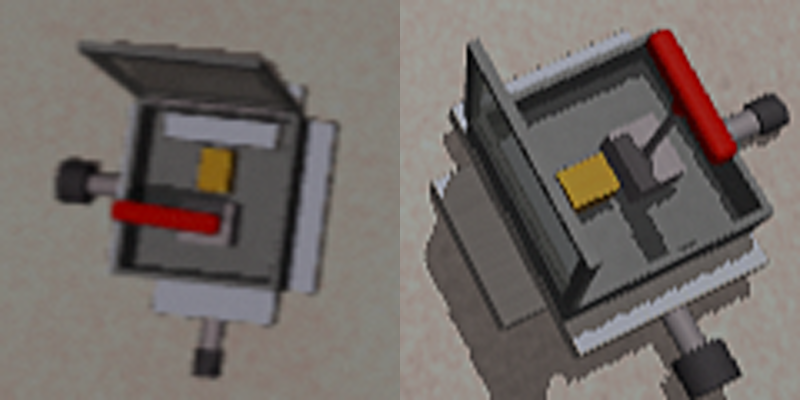

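View pics/rk.png

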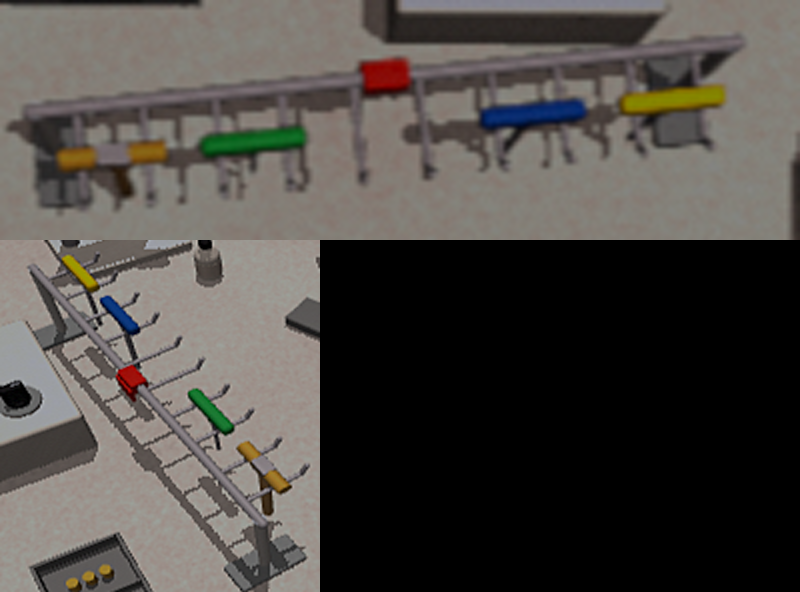

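```bash
python3 - <<'E'
from h import *
t,s=load("pics/top0.npz"),load("pics/scene0.npz")
np.set_printoptions(precision=1,suppress=True)
T=lambda p,ox,oy,f:np.array(p,float)/f+[ox-.5+.5/f,oy-.5+.5/f]
print("rim",onz(t,T([(113,272),(277,285),(133,97),(300,112)],95,165,4),88))
S=np.array([(768,212),(575,330)],float);
def sc(p): return np.c_[(np.array(p,float)[:,0]-400)*.3+310,np.array(p,float)[:,1]*119/400+265]
print("rim scene (near -x+.. corner, right of hinge)",onz(s,sc([(768,212),(572,312)]),88))
print("rail top",onz(t,T([(30,111),(740,42)],195,115,4),168))
def sr(p): p=np.array(p,float);return np.c_[p[:,0]/2+115,(p[:,1]-240)/1.6+95]
print("rail scene",onz(s,sr([(34,267),(262,522)]),168))
print("prong mid top",onz(t,T([(360,105),(421,98)],195,115,4),168),"tips",onz(t,T([(364,178),(430,172)],195,115,4),180))
print("tips scene",onz(s,sr([(180,342),(201,363)]),180))
for n,lo,hi,bt,bs in(("green",(45,120,40),(75,255,255),(240,140,275,160),(205,180,240,220)),("blue",(105,150,40),(130,255,255),(305,130,345,155),(160,125,190,160)),("yel",(22,150,80),(35,255,255),(345,130,375,150),(140,98,170,130))):
  for c,b in((t,bt),(s,bs)):
    l=line(mask(c,lo,hi,b)); print(n,l[3],onz(c,l[:3],178 if c is s else 185).tolist())
# guard edge corners in top & scene: triangulate
def tri(a,b):
    r=[]
    for c,p in((t,a),(s,b)):
        q=onz(c,p,0)[0]; d=q-c["eye"]; r.append((c["eye"],d/np.linalg.norm(d)))
    (o1,d1),(o2,d2)=r; k=np.linalg.lstsq(np.c_[d1,-d2],o2-o1,rcond=None)[0]
    A,B=o1+k[0]*d1,o2+k[1]*d2; return (A+B)/2,np.linalg.norm(A-B)
print("guard edge +y?",tri(T([(82,43)],95,165,4),sc([(572,280)])), tri(T([(258,56)],95,165,4),sc([(472,42)])))
print("alt",tri(T([(82,43)],95,165,4),sc([(585,262)])))
E
```

```text
rim [[380.  347.2  88. ]
 [370.4 218.6  88. ]
 [518.  337.5  88. ]
 [506.6 204.7  88. ]]
rim scene (near -x+.. corner, right of hinge) [[383.1 347.2  88. ]
 [523.  335.9  88. ]]
rail top [[ 651.    93.9  168. ]
 [ 706.9 -443.6  168. ]]
rail scene [[ 705.6 -437.3  168. ]
 [ 651.1   94.3  168. ]]
prong mid top [[ 656.8 -154.9  168. ]
 [ 662.4 -201.   168. ]] tips [[ 598.6 -156.8  180. ]
 [ 603.3 -205.8  180. ]]
tips scene [[ 606.6 -196.6  180. ]
 [ 601.4 -150.2  180. ]]
green 125 [[624.7525612861996, -72.99750966791233, 185.0], [629.1155178328003, -110.68121389352373, 185.0], [620.4495101827151, -35.8312204052478, 185.0]]
green 207 [[626.7977220993952, -74.23777585693762, 178.0], [631.1966103240034, -115.09940418966659, 178.0], [622.7106433292255, -36.27257075374706, 178.0]]
blue 122 [[646.5901479794638, -282.0556753367862, 185.0], [650.5839646474915, -318.70773455379333, 185.0], [642.4165507536319, -243.753733764524, 185.0]]
blue 158 [[649.0654733293798, -283.1280020812448, 178.0], [652.7513410827312, -324.42533218776776, 178.0], [645.5270770379688, -243.48297695487526, 178.0]]
yel 123 [[658.3040431403235, -385.76575234759457, 185.0], [661.9575986329284, -420.6992756307188, 185.0], [654.375856433403, -348.2063387669271, 185.0]]
yel 142 [[659.3542042105682, -390.03257070839044, 178.0], [663.6645526811792, -431.2033062438791, 177.9999999999999], [655.2441023240584, -350.7745109605166, 178.0]]
guard edge +y? (array([545.8, 334. , 208.8]), np.float64(7.290777264837076)) (array([530.3, 204.8, 232.4]), np.float64(2.4802188824583715))
alt (array([541.7, 329.8, 225.6]), np.float64(2.3730543325838536))
```

```bash
cat >> h.py <<'E'
def d(target,yawdeg=None,frm=None):
    from plant import bot
    o=bot.get_obs(); p=o["tool_pos"] if frm is None else np.array(frm[:3]); y=o["tcp_rot"][2] if frm is None else np.radians(frm[3])
    m=R.from_euler("xyz",[np.pi,0,y]).as_matrix(); v=m.T@(np.array(target)-p)
    tw=0 if yawdeg is None else -((yawdeg-np.degrees(y)+180)%360-180)
    print("x,y,z m",np.round(v/1000,4),"twist",round(tw,1),"| t",round(o["time"],2),np.round(p,1),round(np.degrees(y),1))
E
python3 - <<'E'
from h import *
d([450,-100,310],82)
d([419.5,279.2,310],82,[450,-100,310,82])
E
```

```text
x,y,z m [ 0.4026 -0.3003 -0.0589] twist -65.4 | t 0.1 [ 150.  -502.8  251.1] 16.6
x,y,z m [ 0.3713 -0.083  -0.    ] twist -0.0 | t 0.1 [ 450 -100  310] 82.0
```

Emit:
play_rows([
  {"x": 0.03,"y": -0.02,"z": -0.02,"twist": -5},
  {"x": 0.06,"y": -0.04,"z": -0.04,"twist": -10},
  {"x": 0.09,"y": -0.065,"z": -0.059,"twist": -15},
  {"x": 0.12,"y": -0.09,"z": -0.059,"twist": -20},
  {"x": 0.15,"y": -0.11,"z": -0.059,"twist": -25},
  {"x": 0.18,"y": -0.13,"z": -0.059,"twist": -30},
  {"x": 0.21,"y": -0.155,"z": -0.059,"twist": -35},
  {"x": 0.23,"y": -0.17,"z": -0.059,"twist": -40},
], jaw=0)

```text
time: 0.9
tool_pos: [322.6, -272.3, 310.5]
tcp_rot: [-3.141, -0.001, 0.993]
contact_force: [0.7, -0.5, -0.2]
grip_width: 91.7
finger_force: 0.0
```

```bash
python3 -c "
from h import *
d([450,-100,310],82)"
```

```text
x,y,z m [0.2139 0.0125 0.0005] twist -25.1 | t 0.9 [ 322.6 -272.3  310.5] 56.9
```

Emit:
play_rows([
  {"x": 0.03,"y": 0.002,"z": 0,"twist": -4},
  {"x": 0.065,"y": 0.004,"z": 0,"twist": -8},
  {"x": 0.1,"y": 0.006,"z": 0,"twist": -12},
  {"x": 0.135,"y": 0.008,"z": 0,"twist": -16},
  {"x": 0.17,"y": 0.01,"z": 0,"twist": -20},
  {"x": 0.2,"y": 0.012,"z": 0,"twist": -24},
  {"x": 0.212,"y": 0.012,"z": 0,"twist": -25},
  {"x": 0.212,"y": 0.012,"z": 0,"twist": -25},
])

```text
time: 1.7
tool_pos: [448.8, -103.2, 310.3]
tcp_rot: [-3.141, -0.0, 1.426]
contact_force: [0.1, -0.5, -0.1]
grip_width: 91.7
finger_force: 0.0
```

```bash
python3 -c "
from h import *
d([419.5,279.2,310],82)"
```

```text
x,y,z m [ 3.741e-01 -8.420e-02  3.000e-04] twist -0.3 | t 1.7 [ 448.8 -103.2  310.3] 81.7
```

Emit:
play_rows([
  {"x": 0.04,"y": -0.009,"z": 0,"twist": 0},
  {"x": 0.09,"y": -0.02,"z": 0,"twist": 0},
  {"x": 0.14,"y": -0.032,"z": 0,"twist": 0},
  {"x": 0.19,"y": -0.043,"z": 0,"twist": 0},
  {"x": 0.24,"y": -0.054,"z": 0,"twist": 0},
  {"x": 0.29,"y": -0.065,"z": 0,"twist": 0},
  {"x": 0.34,"y": -0.076,"z": 0,"twist": 0},
  {"x": 0.374,"y": -0.084,"z": 0,"twist": 0},
])

```text
time: 2.5
tool_pos: [419.9, 279.0, 310.7]
tcp_rot: [3.141, 0.0, 1.422]
contact_force: [0.4, -0.0, -0.2]
grip_width: 92.1
finger_force: 0.0
```

Emit:
play_rows([
  {"x": 0,"y": 0,"z": 0.02,"twist": 0},
  {"x": 0,"y": 0,"z": 0.04,"twist": 0},
  {"x": 0,"y": 0,"z": 0.05,"twist": 0},
  {"x": 0,"y": 0,"z": 0.05,"twist": 0},
  {"x": 0,"y": 0,"z": 0.05,"twist": 0},
  {"x": 0,"y": 0,"z": 0.05,"twist": 0},
  {"x": 0,"y": 0,"z": 0.05,"twist": 0},
  {"x": 0,"y": 0,"z": 0.05,"twist": 0},
])

```text
time: 3.3
tool_pos: [420.4, 278.1, 261.3]
tcp_rot: [3.141, -0.001, 1.424]
contact_force: [-0.2, 0.8, 0.2]
grip_width: 91.7
finger_force: 0.0
```

```bash
python3 - <<'E'
from h import *
d([419.5,279.2,189],82)
from plant import bot
s=bot.capture("scene"); cv2.imwrite("pics/s1.png",cv2.resize(s["pixels"][180:384,280:500,::-1],None,fx=2.7,fy=2.7))
E
```

```text
x,y,z m [ 0.0009 -0.001   0.0723] twist -0.4 | t 3.3 [420.4 278.1 261.3] 81.6
```

View pics/s1.png

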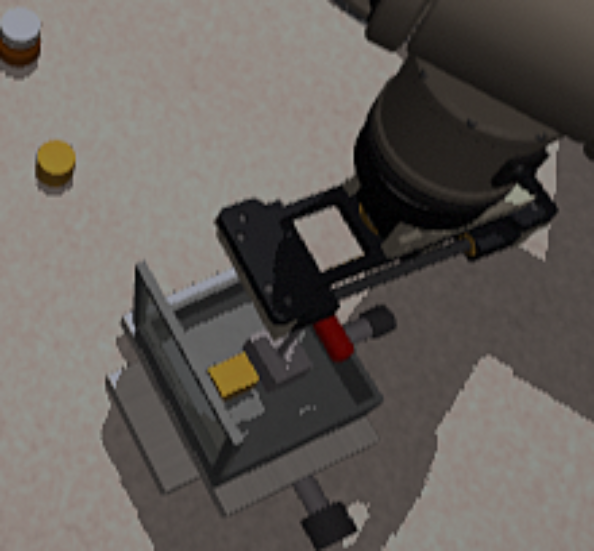

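The gripper sits over the key: one finger is between the guard at (190,360) and the red bar at (333,337), both clear, so I'm descending.

Emit:
play_rows([
  {"x": 0.001,"y": -0.001,"z": 0.015,"twist": -0.4},
  {"x": 0.001,"y": -0.001,"z": 0.03,"twist": -0.4},
  {"x": 0.001,"y": -0.001,"z": 0.045,"twist": -0.4},
  {"x": 0.001,"y": -0.001,"z": 0.06,"twist": -0.4},
  {"x": 0.001,"y": -0.001,"z": 0.068,"twist": -0.4},
  {"x": 0.001,"y": -0.001,"z": 0.072,"twist": -0.4},
  {"x": 0.001,"y": -0.001,"z": 0.072,"twist": -0.4},
  {"x": 0.001,"y": -0.001,"z": 0.072,"twist": -0.4},
])

```text
time: 4.15
tool_pos: [419.6, 279.5, 189.3]
tcp_rot: [3.141, -0.0, 1.431]
contact_force: [0.3, -0.0, -0.2]
grip_width: 91.9
finger_force: 0.0
```

Emit:
play_rows([
  {"x": 0,"y": 0,"z": 0,"twist": 0},
  {"x": 0,"y": 0,"z": 0,"twist": 0},
  {"x": 0,"y": 0,"z": 0,"twist": 0},
  {"x": 0,"y": 0,"z": 0,"twist": 0},
  {"x": 0,"y": 0,"z": 0,"twist": 0},
  {"x": 0,"y": 0,"z": 0,"twist": 0},
  {"x": 0,"y": 0,"z": 0,"twist": 0},
  {"x": 0,"y": 0,"z": 0,"twist": 0},
], jaw=1)

```text
time: 4.95
tool_pos: [419.2, 279.3, 188.6]
tcp_rot: [-3.142, 0.0, 1.431]
contact_force: [-0.8, -0.4, 0.0]
grip_width: 32.3
finger_force: 0.0
```

Emit:
play_rows([
  {"x": 0,"y": 0,"z": 0,"twist": 0},
  {"x": 0,"y": 0,"z": 0,"twist": 0},
  {"x": 0,"y": 0,"z": 0,"twist": 0},
  {"x": 0,"y": 0,"z": 0,"twist": 0},
  {"x": 0,"y": 0,"z": 0,"twist": 0},
  {"x": 0,"y": 0,"z": 0,"twist": 0},
  {"x": 0,"y": 0,"z": 0,"twist": 0},
  {"x": 0,"y": 0,"z": 0,"twist": 0},
])

```text
time: 5.75
tool_pos: [419.3, 279.3, 188.7]
tcp_rot: [3.141, 0.0, 1.431]
contact_force: [0.5, 0.8, -0.8]
grip_width: 15.8
finger_force: 30.0
```

Emit:
play_rows([
  {"x": 0,"y": 0,"z": -0.004,"twist": 0},
  {"x": 0,"y": 0,"z": -0.008,"twist": 0},
  {"x": 0,"y": 0,"z": -0.012,"twist": 0},
  {"x": 0,"y": 0,"z": -0.016,"twist": 0},
  {"x": 0,"y": 0,"z": -0.02,"twist": 0},
  {"x": 0,"y": 0,"z": -0.024,"twist": 0},
  {"x": 0,"y": 0,"z": -0.03,"twist": 0},
  {"x": 0,"y": 0,"z": -0.04,"twist": 0},
])

```text
time: 6.55
tool_pos: [418.9, 279.2, 228.9]
tcp_rot: [-3.141, 0.001, 1.431]
contact_force: [-0.3, -0.7, -0.6]
grip_width: 16.0
finger_force: 30.0
```

Emit:
play_rows([
  {"x": 0,"y": 0,"z": -0.01,"twist": 0},
  {"x": 0,"y": 0,"z": -0.025,"twist": 0},
  {"x": 0,"y": 0,"z": -0.04,"twist": 0},
  {"x": 0,"y": 0,"z": -0.055,"twist": 0},
  {"x": 0,"y": 0,"z": -0.07,"twist": 0},
  {"x": 0,"y": 0,"z": -0.07,"twist": 0},
  {"x": 0,"y": 0,"z": -0.07,"twist": 0},
  {"x": 0,"y": 0,"z": -0.07,"twist": 0},
])

```text
time: 7.35
tool_pos: [418.9, 279.1, 298.0]
tcp_rot: [-3.14, 0.001, 1.431]
contact_force: [-0.5, -0.2, -1.0]
grip_width: 15.9
finger_force: 30.0
```

```bash
python3 - <<'E'
from h import *
d([480,-60,300],95.9); d([545,-187,300],95.9,[480,-60,300,95.9])
from plant import bot
s=bot.capture("scene"); t=bot.capture("top"); np.savez("pics/s2.npz",**s); np.savez("pics/t2.npz",**t)
a=s["pixels"][170:370,280:480,::-1]; b=t["pixels"][140:340,60:260,::-1]
cv2.imwrite("pics/s2.png",cv2.resize(np.hstack([a,b]),None,fx=2,fy=2))
E
```

```text
x,y,z m [-0.3273  0.1077 -0.002 ] twist -13.9 | t 7.35 [418.9 279.1 298. ] 82.0
x,y,z m [-0.133   0.0516  0.    ] twist -0.0 | t 7.35 [480 -60 300] 95.9
```

View pics/s2.png

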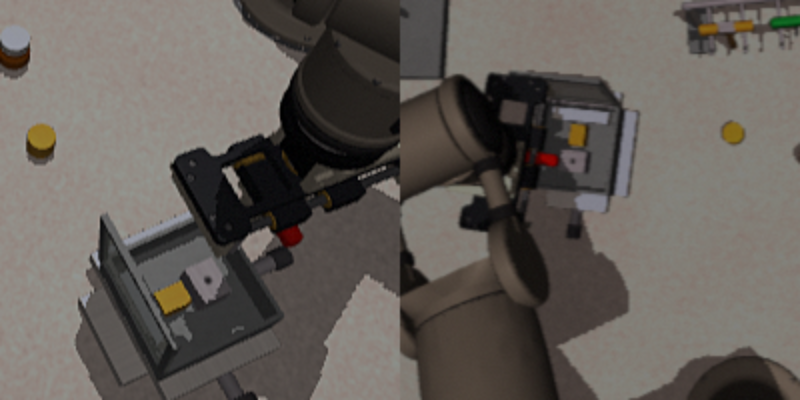

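The key is clear of the vise: the empty socket shows at (208,281), and the bar ends at (290,235) and (541,159). I'm carrying it to the rack.

Emit:
play_rows([
  {"x": -0.03,"y": 0.01,"z": 0,"twist": 0},
  {"x": -0.07,"y": 0.023,"z": 0,"twist": -2},
  {"x": -0.11,"y": 0.036,"z": 0,"twist": -4},
  {"x": -0.15,"y": 0.05,"z": 0,"twist": -6},
  {"x": -0.19,"y": 0.063,"z": 0,"twist": -8},
  {"x": -0.23,"y": 0.076,"z": 0,"twist": -10},
  {"x": -0.27,"y": 0.09,"z": 0,"twist": -12},
  {"x": -0.3,"y": 0.1,"z": 0,"twist": -13.9},
])

```text
time: 8.25
tool_pos: [476.6, -34.0, 298.2]
tcp_rot: [-3.141, 0.0, 1.674]
contact_force: [0.0, 0.6, -1.0]
grip_width: 15.6
finger_force: 30.0
```

```bash
python3 -c "
from h import *
d([545,-187,300],95.9)"
```

```text
x,y,z m [-0.1592  0.0523 -0.0018] twist 0.0 | t 8.25 [476.6 -34.  298.2] 95.9
```

Emit:
play_rows([
  {"x": -0.02,"y": 0.006,"z": 0,"twist": 0},
  {"x": -0.05,"y": 0.016,"z": 0,"twist": 0},
  {"x": -0.08,"y": 0.026,"z": 0,"twist": 0},
  {"x": -0.11,"y": 0.036,"z": 0,"twist": 0},
  {"x": -0.14,"y": 0.046,"z": 0,"twist": 0},
  {"x": -0.159,"y": 0.052,"z": 0,"twist": 0},
  {"x": -0.159,"y": 0.052,"z": 0,"twist": 0},
  {"x": -0.159,"y": 0.052,"z": 0,"twist": 0},
])

```text
time: 9.05
tool_pos: [544.3, -184.2, 297.9]
tcp_rot: [-3.14, -0.001, 1.673]
contact_force: [-0.7, 0.5, -0.2]
grip_width: 15.6
finger_force: 30.0
```

Emit:
play_rows([
  {"x": 0,"y": 0,"z": 0.02,"twist": 0},
  {"x": 0,"y": 0,"z": 0.04,"twist": 0},
  {"x": 0,"y": 0,"z": 0.06,"twist": 0},
  {"x": 0,"y": 0,"z": 0.075,"twist": 0},
  {"x": 0,"y": 0,"z": 0.079,"twist": 0},
  {"x": 0,"y": 0,"z": 0.079,"twist": 0},
  {"x": 0,"y": 0,"z": 0.079,"twist": 0},
  {"x": 0,"y": 0,"z": 0.079,"twist": 0},
])

```text
time: 9.85
tool_pos: [545.0, -184.5, 220.8]
tcp_rot: [3.14, 0.001, 1.674]
contact_force: [0.1, -0.6, -0.6]
grip_width: 15.7
finger_force: 30.0
```

```bash
python3 - <<'E'
from h import *
d([636.8,-177.7,219],95.9)
from plant import bot
s=bot.capture("scene"); t=bot.capture("top"); np.savez("pics/s3.npz",**s); np.savez("pics/t3.npz",**t)
p=bot.get_obs()["tool_pos"]; m=R.from_euler("z",95.9,degrees=True).as_matrix()
for e in(-40,40): print(e,[proj(c,p+[0,0,-8]+m@[e,0,0]) for c in(s,t)])
print("tip",proj(s,p+[0,0,-17-115]))
a=s["pixels"][110:260,120:320,::-1]; b=t["pixels"][110:260,200:400,::-1]
cv2.imwrite("pics/s3.png",cv2.resize(np.vstack([a,b]),None,fx=2,fy=2,interpolation=2))
E
```

```text
x,y,z m [-0.0027  0.092   0.0018] twist 0.0 | t 9.85 [ 545.  -184.5  220.8] 95.9
-40 [array([[220.67704368, 132.6599612 ]]), array([[310.05060249, 174.08572138]])]
40 [array([[239.23668079, 154.64493825]]), array([[282.38936894, 176.80000144]])]
tip [[233.17064302 174.40275714]]
```

View pics/s3.png

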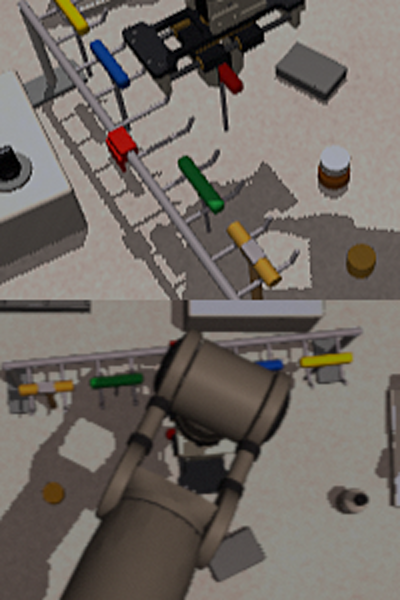

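The shaft hangs straight, with its tip at (226,130) in the crop, which matches the prediction. Moving in over the hook.

Emit:
play_rows([
  {"x": -0.003,"y": 0.012,"z": 0.001,"twist": 0},
  {"x": -0.003,"y": 0.028,"z": 0.001,"twist": 0},
  {"x": -0.003,"y": 0.044,"z": 0.001,"twist": 0},
  {"x": -0.003,"y": 0.06,"z": 0.001,"twist": 0},
  {"x": -0.003,"y": 0.076,"z": 0.001,"twist": 0},
  {"x": -0.003,"y": 0.088,"z": 0.001,"twist": 0},
  {"x": -0.003,"y": 0.092,"z": 0.001,"twist": 0},
  {"x": -0.003,"y": 0.092,"z": 0.001,"twist": 0},
])

```text
time: 10.75
tool_pos: [636.6, -178.0, 218.6]
tcp_rot: [-3.141, 0.0, 1.674]
contact_force: [0.1, -0.3, -1.0]
grip_width: 15.9
finger_force: 30.0
```

```bash
python3 - <<'E'
from h import *
d([636.8,-177.7,188],95.9)
from plant import bot
s=bot.capture("scene")
cv2.imwrite("pics/s4.png",cv2.resize(s["pixels"][120:240,130:270,::-1],None,fx=4,fy=4,interpolation=2))
E
```

```text
x,y,z m [0.0002 0.0002 0.0306] twist 0.0 | t 10.75 [ 636.6 -178.   218.6] 95.9
```

View pics/s4.png

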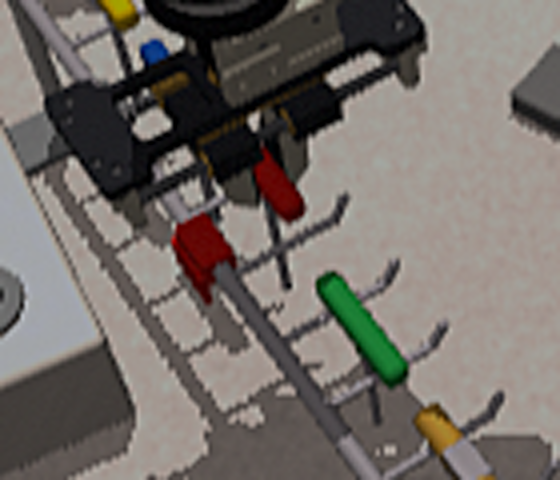

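The key's bar at (280,185) is in line with the green one and the shaft is between the prongs. Lowering.

Emit:
play_rows([
  {"x": 0,"y": 0,"z": 0.008,"twist": 0},
  {"x": 0,"y": 0,"z": 0.016,"twist": 0},
  {"x": 0,"y": 0,"z": 0.023,"twist": 0},
  {"x": 0,"y": 0,"z": 0.028,"twist": 0},
  {"x": 0,"y": 0,"z": 0.03,"twist": 0},
  {"x": 0,"y": 0,"z": 0.031,"twist": 0},
  {"x": 0,"y": 0,"z": 0.032,"twist": 0},
  {"x": 0,"y": 0,"z": 0.032,"twist": 0},
])

```text
time: 11.6
tool_pos: [636.5, -178.0, 186.8]
tcp_rot: [3.141, 0.0, 1.674]
contact_force: [0.6, -0.4, -0.9]
grip_width: 16.1
finger_force: 30.0
```

Emit:
play_rows([
  {"x": 0,"y": 0,"z": 0.0005,"twist": 0},
  {"x": 0,"y": 0,"z": 0.001,"twist": 0},
  {"x": 0,"y": 0,"z": 0.0015,"twist": 0},
  {"x": 0,"y": 0,"z": 0.002,"twist": 0},
  {"x": 0,"y": 0,"z": 0.002,"twist": 0},
  {"x": 0,"y": 0,"z": 0.002,"twist": 0},
  {"x": 0,"y": 0,"z": 0.002,"twist": 0},
  {"x": 0,"y": 0,"z": 0.002,"twist": 0},
])

```text
time: 12.4
tool_pos: [636.5, -178.0, 184.8]
tcp_rot: [3.142, 0.0, 1.674]
contact_force: [-0.4, 0.8, 0.6]
grip_width: 15.8
finger_force: 30.0
```

Emit:
play_rows([
  {"x": 0,"y": 0,"z": 0.0005,"twist": 0},
  {"x": 0,"y": 0,"z": 0.001,"twist": 0},
  {"x": 0,"y": 0,"z": 0.001,"twist": 0},
  {"x": 0,"y": 0,"z": 0.001,"twist": 0},
  {"x": 0,"y": 0,"z": 0.001,"twist": 0},
  {"x": 0,"y": 0,"z": 0.001,"twist": 0},
  {"x": 0,"y": 0,"z": 0.001,"twist": 0},
  {"x": 0,"y": 0,"z": 0.001,"twist": 0},
])

```text
time: 13.2
tool_pos: [636.5, -178.0, 184.6]
tcp_rot: [3.141, 0.001, 1.674]
contact_force: [-3.2, 0.2, 5.4]
grip_width: 15.8
finger_force: 30.0
```

Emit:
play_rows([
  {"x": 0,"y": 0,"z": 0,"twist": 0},
  {"x": 0,"y": 0,"z": 0,"twist": 0},
  {"x": 0,"y": 0,"z": 0,"twist": 0},
  {"x": 0,"y": 0,"z": 0,"twist": 0},
  {"x": 0,"y": 0,"z": 0,"twist": 0},
  {"x": 0,"y": 0,"z": 0,"twist": 0},
  {"x": 0,"y": 0,"z": 0,"twist": 0},
  {"x": 0,"y": 0,"z": 0,"twist": 0},
], jaw=0.76)

```text
time: 14.0
tool_pos: [636.5, -178.0, 183.7]
tcp_rot: [3.142, 0.0, 1.674]
contact_force: [0.1, 1.0, -0.4]
grip_width: 22.3
finger_force: 0.0
```

```bash
python3 - <<'E'
from h import *
d([636.8,-177.7,270],95.9)
from plant import bot
s=bot.capture("scene")
cv2.imwrite("pics/s5.png",cv2.resize(s["pixels"][120:240,130:270,::-1],None,fx=4,fy=4,interpolation=2))
E
```

```text
x,y,z m [ 0.0003  0.0004 -0.0863] twist 0.0 | t 14.0 [ 636.5 -178.   183.7] 95.9
```

View pics/s5.png

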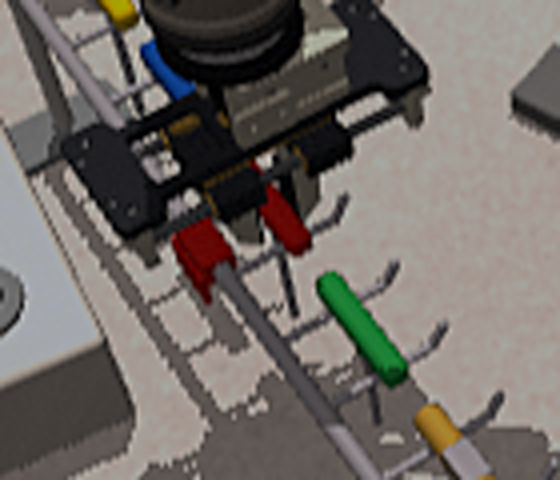

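The bar rests on the prong at (290,225) with the shaft hanging to (293,315), and contact force is back to zero. Lifting off slowly.

Emit:
play_rows([
  {"x": 0,"y": 0,"z": -0.005,"twist": 0},
  {"x": 0,"y": 0,"z": -0.01,"twist": 0},
  {"x": 0,"y": 0,"z": -0.017,"twist": 0},
  {"x": 0,"y": 0,"z": -0.025,"twist": 0},
  {"x": 0,"y": 0,"z": -0.035,"twist": 0},
  {"x": 0,"y": 0,"z": -0.05,"twist": 0},
  {"x": 0,"y": 0,"z": -0.08,"twist": 0},
  {"x": 0,"y": 0,"z": -0.12,"twist": 0},
])

```text
time: 14.85
tool_pos: [635.7, -177.8, 303.7]
tcp_rot: [-3.139, -0.002, 1.674]
contact_force: [0.4, 0.4, 0.6]
grip_width: 22.0
finger_force: 0.0
```

```bash
python3 - <<'E'
from h import *
d([500,-60,320],95.9); d([590,150,320],95,[500,-60,320,95.9]);d([590,150,320],5,[500,-60,320,95.9])
E
```

```text
x,y,z m [ 0.1311 -0.1229 -0.0163] twist 0.0 | t 14.85 [ 635.7 -177.8  303.7] 95.9
x,y,z m [0.1996 0.1111 0.    ] twist 0.9 | t 14.85 [500 -60 320] 95.9
x,y,z m [0.1996 0.1111 0.    ] twist 90.9 | t 14.85 [500 -60 320] 95.9
```

```bash
python3 - <<'E'
from h import *
d([586,265,310],85); d([611,43,310],90.5)
E
```

```text
x,y,z m [ 0.4455 -0.004  -0.0063] twist 10.9 | t 14.85 [ 635.7 -177.8  303.7] 95.9
x,y,z m [ 0.2221 -0.0019 -0.0063] twist 5.4 | t 14.85 [ 635.7 -177.8  303.7] 95.9
```

Emit:
play_rows([
  {"x": 0.03,"y": 0,"z": -0.006,"twist": 1},
  {"x": 0.07,"y": -0.001,"z": -0.006,"twist": 2},
  {"x": 0.11,"y": -0.001,"z": -0.006,"twist": 4},
  {"x": 0.15,"y": -0.002,"z": -0.006,"twist": 6},
  {"x": 0.19,"y": -0.002,"z": -0.006,"twist": 8},
  {"x": 0.23,"y": -0.002,"z": -0.006,"twist": 10},
  {"x": 0.27,"y": -0.003,"z": -0.006,"twist": 10.9},
  {"x": 0.31,"y": -0.003,"z": -0.006,"twist": 10.9},
], jaw=1)

```text
time: 15.65
tool_pos: [601.1, 131.6, 310.8]
tcp_rot: [3.14, -0.0, 1.483]
contact_force: [0.7, -0.2, -0.9]
grip_width: 0.1
finger_force: 0.0
```

```bash
python3 - <<'E'
from h import *
d([586,265,310],85)
from plant import bot
s=bot.capture("scene"); t=bot.capture("top"); np.savez("pics/s6.npz",**s); np.savez("pics/t6.npz",**t)
a=cv2.resize(s["pixels"][130:250,140:260,::-1],(480,480),interpolation=2); b=cv2.resize(s["pixels"][250:384,300:434,::-1],(320,320),interpolation=2); c=cv2.resize(t["pixels"][120:170,240:340,::-1],(320,160),interpolation=2)
cv2.imwrite("pics/s6.png",np.hstack([a,np.vstack([b,c])]))
E
```

```text
x,y,z m [ 0.1315 -0.0268  0.0008] twist -0.0 | t 15.65 [601.1 131.6 310.8] 85.0
```

View pics/s6.png

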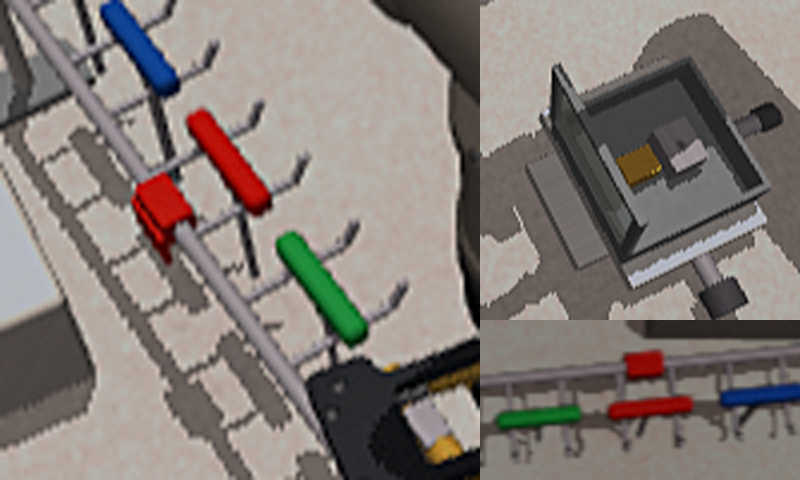

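The red key hangs level on its hook at (230,160), in line with blue and green; the guard is still upright at (597,160). Now I'll go behind the guard.

Emit:
play_rows([
  {"x": 0.03,"y": -0.006,"z": 0,"twist": 0},
  {"x": 0.06,"y": -0.012,"z": 0,"twist": 0},
  {"x": 0.09,"y": -0.018,"z": 0,"twist": 0},
  {"x": 0.12,"y": -0.024,"z": 0,"twist": 0},
  {"x": 0.131,"y": -0.026,"z": 0,"twist": 0},
  {"x": 0.131,"y": -0.026,"z": 0.02,"twist": 0},
  {"x": 0.131,"y": -0.026,"z": 0.05,"twist": 0},
  {"x": 0.131,"y": -0.026,"z": 0.07,"twist": 0},
])

```text
time: 16.55
tool_pos: [587.0, 261.5, 238.3]
tcp_rot: [-3.141, 0.001, 1.483]
contact_force: [0.2, -0.3, -0.8]
grip_width: 0.7
finger_force: 0.0
```

```bash
python3 - <<'E'
from h import *
d([586,265,228],85)
u=np.array([np.cos(np.radians(-4.9)),np.sin(np.radians(-4.9)),0]); H=np.array([516,271,88.])
for th in (1.5,1.3,1.1,.9,.7,.5,.3,.15,0):
    r=118; x=-r*np.cos(th)+7*np.sin(th)+19; z=r*np.sin(th)+7*np.cos(th)
    print(th,end=" ");d(H+u*x+[0,0,z+25],85,[586,265,228,85])
E
```

```text
x,y,z m [ 0.0034 -0.0013  0.0103] twist -0.0 | t 16.55 [587.  261.5 238.3] 85.0
1.5 x,y,z m [-0.0001 -0.0526 -0.0032] twist -0.0 | t 16.55 [586 265 228] 85.0
1.3 x,y,z m [-0.0001 -0.0761 -0.0006] twist -0.0 | t 16.55 [586 265 228] 85.0
1.1 x,y,z m [-0.0002 -0.0985  0.0067] twist -0.0 | t 16.55 [586 265 228] 85.0
0.9 x,y,z m [-0.0002 -0.1191  0.0182] twist -0.0 | t 16.55 [586 265 228] 85.0
0.7 x,y,z m [-0.0002 -0.137   0.0336] twist -0.0 | t 16.55 [586 265 228] 85.0
0.5 x,y,z m [-0.0003 -0.1515  0.0523] twist -0.0 | t 16.55 [586 265 228] 85.0
0.3 x,y,z m [-0.0003 -0.1619  0.0734] twist -0.0 | t 16.55 [586 265 228] 85.0
0.15 x,y,z m [-0.0003 -0.1669  0.0904] twist -0.0 | t 16.55 [586 265 228] 85.0
0 x,y,z m [-0.0003 -0.1693  0.108 ] twist -0.0 | t 16.55 [586 265 228] 85.0
```

Emit:
play_rows([
  {"x": 0.002,"y": -0.001,"z": 0.01,"twist": 0},
  {"x": 0.002,"y": -0.012,"z": 0.01,"twist": 0},
  {"x": 0.002,"y": -0.022,"z": 0.01,"twist": 0},
  {"x": 0.002,"y": -0.032,"z": 0.009,"twist": 0},
  {"x": 0.002,"y": -0.042,"z": 0.008,"twist": 0},
  {"x": 0.002,"y": -0.053,"z": 0.007,"twist": 0},
  {"x": 0.002,"y": -0.065,"z": 0.008,"twist": 0},
  {"x": 0.002,"y": -0.077,"z": 0.009,"twist": 0},
])

```text
time: 17.35
tool_pos: [509.9, 271.7, 231.4]
tcp_rot: [3.14, -0.001, 1.484]
contact_force: [0.5, -0.4, 0.0]
grip_width: 0.2
finger_force: 0.5
```

```bash
python3 - <<'E'
from h import *
u=np.array([np.cos(np.radians(-4.9)),np.sin(np.radians(-4.9)),0]); H=np.array([516,271,88.])
for th in (1.3,1.1,.9,.7,.5,.3,.15,0):
    r=118; x=-r*np.cos(th)+7*np.sin(th)+19; z=r*np.sin(th)+7*np.cos(th)
    print(th,end=" ");d(H+u*x+[0,0,z+25],85)
from plant import bot
s=bot.capture("scene")
cv2.imwrite("pics/s7.png",cv2.resize(s["pixels"][224:384,290:450,::-1],(560,560),interpolation=2))
E
```

```text
1.3 x,y,z m [-0.0002  0.0003  0.0028] twist 0.0 | t 17.35 [509.9 271.7 231.4] 85.0
1.1 x,y,z m [-0.0002 -0.0221  0.0101] twist 0.0 | t 17.35 [509.9 271.7 231.4] 85.0
0.9 x,y,z m [-0.0002 -0.0427  0.0216] twist 0.0 | t 17.35 [509.9 271.7 231.4] 85.0
0.7 x,y,z m [-0.0003 -0.0606  0.037 ] twist 0.0 | t 17.35 [509.9 271.7 231.4] 85.0
0.5 x,y,z m [-0.0003 -0.0751  0.0557] twist 0.0 | t 17.35 [509.9 271.7 231.4] 85.0
0.3 x,y,z m [-0.0003 -0.0855  0.0769] twist 0.0 | t 17.35 [509.9 271.7 231.4] 85.0
0.15 x,y,z m [-0.0003 -0.0905  0.0939] twist 0.0 | t 17.35 [509.9 271.7 231.4] 85.0
0 x,y,z m [-0.0003 -0.0929  0.1114] twist 0.0 | t 17.35 [509.9 271.7 231.4] 85.0
```

View pics/s7.png

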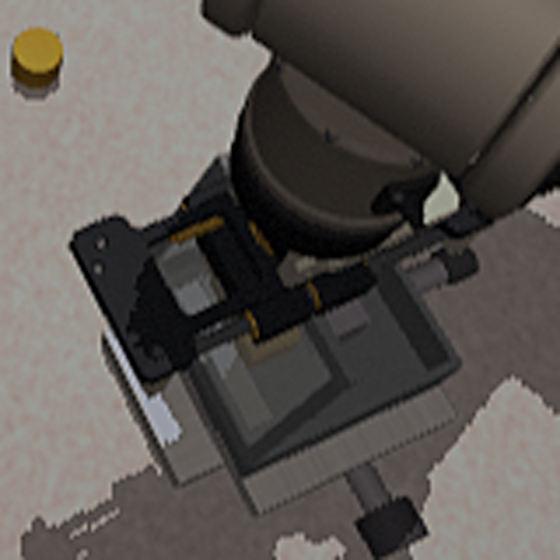

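The guard's free edge, around (300,400), has already swung over the vise. Continuing along the arc.

Emit:
play_rows([
  {"x": 0,"y": -0.011,"z": 0.006,"twist": 0},
  {"x": 0,"y": -0.022,"z": 0.01,"twist": 0},
  {"x": 0,"y": -0.032,"z": 0.015,"twist": 0},
  {"x": 0,"y": -0.043,"z": 0.0215,"twist": 0},
  {"x": 0,"y": -0.052,"z": 0.029,"twist": 0},
  {"x": 0,"y": -0.061,"z": 0.037,"twist": 0},
  {"x": 0,"y": -0.068,"z": 0.046,"twist": 0},
  {"x": 0,"y": -0.075,"z": 0.056,"twist": 0},
])

```text
time: 18.2
tool_pos: [435.6, 278.2, 174.7]
tcp_rot: [3.141, -0.001, 1.484]
contact_force: [0.7, -0.6, 1.6]
grip_width: 0.6
finger_force: 0.5
```

Emit:
play_rows([
  {"x": 0,"y": -0.005,"z": 0.01,"twist": 0},
  {"x": 0,"y": -0.01,"z": 0.021,"twist": 0},
  {"x": 0,"y": -0.013,"z": 0.03,"twist": 0},
  {"x": 0,"y": -0.015,"z": 0.038,"twist": 0},
  {"x": 0,"y": -0.016,"z": 0.044,"twist": 0},
  {"x": 0,"y": -0.017,"z": 0.049,"twist": 0},
  {"x": 0,"y": -0.018,"z": 0.053,"twist": 0},
  {"x": 0,"y": -0.018,"z": 0.055,"twist": 0},
])

```text
time: 19.0
tool_pos: [417.9, 279.6, 119.4]
tcp_rot: [-3.142, 0.0, 1.484]
contact_force: [0.0, 0.9, 1.4]
grip_width: 0.4
finger_force: 0.3
```

Emit:
play_rows([
  {"x": 0,"y": 0,"z": 0.001,"twist": 0},
  {"x": 0,"y": 0,"z": 0.002,"twist": 0},
  {"x": 0,"y": 0,"z": 0.002,"twist": 0},
  {"x": 0,"y": 0,"z": 0.002,"twist": 0},
  {"x": 0,"y": 0,"z": 0.002,"twist": 0},
  {"x": 0,"y": 0,"z": 0.002,"twist": 0},
  {"x": 0,"y": 0,"z": 0.002,"twist": 0},
  {"x": 0,"y": 0,"z": 0.002,"twist": 0},
])

```text
time: 19.8
tool_pos: [418.0, 279.6, 118.2]
tcp_rot: [3.141, -0.0, 1.484]
contact_force: [-2.1, -1.1, 5.0]
grip_width: 0.6
finger_force: 2.8
```

Emit:
play_rows([
  {"x": 0,"y": 0,"z": 0.001,"twist": 0},
  {"x": 0,"y": 0,"z": 0.002,"twist": 0},
  {"x": 0,"y": 0,"z": 0.002,"twist": 0},
  {"x": 0,"y": 0,"z": 0.002,"twist": 0},
  {"x": 0,"y": 0,"z": 0.002,"twist": 0},
  {"x": 0,"y": 0,"z": 0.002,"twist": 0},
  {"x": 0,"y": 0,"z": 0.002,"twist": 0},
  {"x": 0,"y": 0,"z": 0.002,"twist": 0},
])

```text
time: 20.6
tool_pos: [418.0, 279.7, 117.9]
tcp_rot: [3.14, -0.001, 1.484]
contact_force: [-6.8, -2.8, 21.4]
grip_width: 0.3
finger_force: 10.6
```

The stop is stiff (21 N), so the guard is shut. Backing off straight up.

Emit:
play_rows([
  {"x": 0,"y": 0,"z": -0.004,"twist": 0},
  {"x": 0,"y": 0,"z": -0.015,"twist": 0},
  {"x": 0,"y": 0,"z": -0.04,"twist": 0},
  {"x": 0,"y": 0,"z": -0.08,"twist": 0},
  {"x": 0,"y": 0,"z": -0.12,"twist": 0},
  {"x": 0,"y": 0,"z": -0.16,"twist": 0},
  {"x": 0,"y": 0,"z": -0.18,"twist": 0},
  {"x": 0,"y": 0,"z": -0.18,"twist": 0},
])

```text
time: 21.4
tool_pos: [419.1, 280.2, 299.4]
tcp_rot: [3.135, -0.004, 1.484]
contact_force: [0.6, 0.3, 0.1]
grip_width: 0.4
finger_force: 0.0
```

```bash
python3 - <<'E'
from h import *
from plant import bot
s=bot.capture("scene"); print(bot.get_obs()["tool_pos"],bot.get_obs()["contact_force"])
cv2.imwrite("pics/s8.png",cv2.resize(s["pixels"][:,:,::-1],(800,600),interpolation=2))
E
```

```text
[418.35481736 279.7930737  297.06740627] [ 0.20231333  0.12293457 -1.79977422]
```

View pics/s8.png

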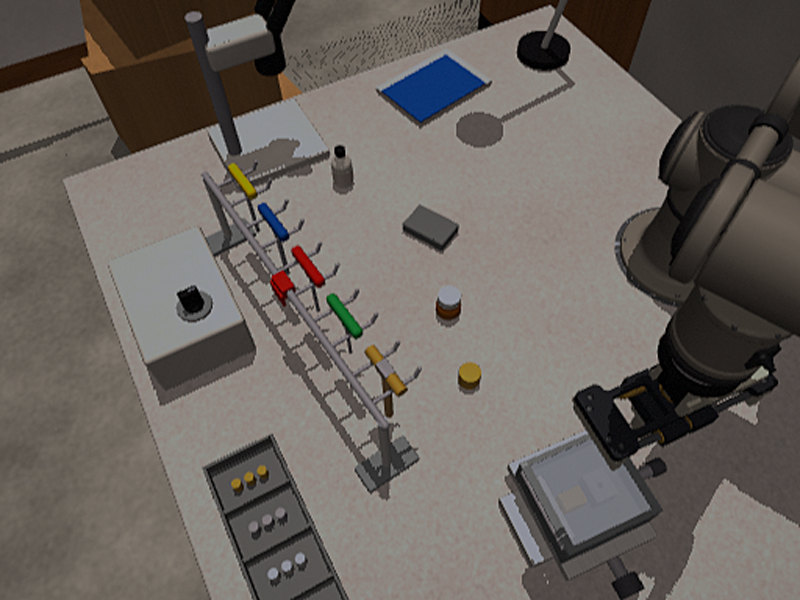

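The key hangs at (308,266), the guard lies flat on the vise at (585,495), and nothing else has moved.

```bash
python3 -c "
from plant import bot
print(bot.close_job())"
```

```text
the job is handed in; nothing more can be done
None
```

The red key hangs on the hook marked by the red clip, the guard is shut over the vise, the other tools and bench items look undisturbed in the last picture, and I handed the job in at about 21 s of the 64 s allowed.

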